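# Press a brass tube home in the sprung stop jig and hold it

## Robot

A 7-joint arm with a two-finger parallel gripper is mounted at the origin on a cart in front of the work surface, level with it; the furniture and walls round the work are solid. World frame = base frame: x ahead of the robot, y to its left, z up, the work surface at z = 0. Lengths are in m, angles in rad, forces in N, time in s.
With the tool pointing down it reaches from about 0.425 to 0.925 m from the base axis. Payload 6.8 kg.
Tool frame: the origin (TCP) lies on the mounting face of the last link; the fingertips stand 173 mm ahead of it and the grasp point (between the pads) lies 155 mm ahead of it; z points along the fingers, y is the line along which they close (so a half turn about z gives the same grasp; the last joint's range is limited). The gripper opens to 85 mm and grips with 20 to 120 N. Pads are 22 mm wide; open, the fingers measure 114 mm over their backs; the gripper's body (76 mm by 85 mm) begins 54 mm behind the grasp point. The pads swing forward as they close: fully open they stand 13 mm farther back than shut.
Start: joints at [-1.426, 0.477, 0.022, 1.555, -0.011, 1.109, -0.083], TCP at [0.169, 0.654, 0.405] pointing down, gripper open.
Joint ranges: [-2.96, 2.96], [-0.34, 2.1], [-1.41, 1.46], [0.24, 2.44], [-1.37, 4.51], [0.17, 1.92], [-2.96, 2.96]. Speed limits (rad/s): [2.39, 2.39, 3.14, 3.14, 3.14, 3.14, 3.14].

## Interface

Orientations are given as a rotation vector (axis times angle).
In Python, from bench import r gives the robot as it stands.
- The arm moves only by the tool carry_out, never from a script. Its argument "moves" is a list of rows, each a list of 5 numbers: the shift along the tool's x, y, z in m, then the turn about the tool's z in rad, then the finger opening in m, from 0 to 0.0854. In form: [[dx, dy, dz, roll, claw], ...]. A call has exactly 8 rows; each row is the pose to reach, as a shift and turn from the pose commanded when the call began, along the tool's axes at that moment; what a row does not reach only later rows make up. A row lasts 1/10 s, in which the tool goes at most 50 mm and 8.59 degrees, less where a joint would pass 70% of its speed; a pose out of reach is approached as far as the arm can. A call with a gripper value outside its range is refused whole. The fingers move at their own pace and stop on an object; "force" is the grip in N (left out, the last holds). Time passes only in rows, so rows that repeat a pose let the fingers close, or fill a call up. It gives the time, the measured TCP pose, the force, the opening and the grip force at its end, in the units of the state.
- r.get_obs(): the state, without advancing time (a new reading comes with each control period).
- r.grab_frame(name): name is "scene" or "top" or "wrist"; returns the picture (420x560x3 uint8, red, green, blue); there is no depth.
- r.calibration(name): a dict with "fx", "fy", "cx", "cy" (pixels), "k1" (the pictures are not rectified: a ray, as slopes to the right and down, at radius r is drawn at 1 + k1 r^2 times it, then the intrinsics apply), "rvec" (rotation vector, rad) and "tvec" (3), from world to camera coordinates, as OpenCV has them. Camera axes: x right, y down, z forward; pixel columns grow to the right and rows downward; lengths in m; the calibration is good to about 2 mm. A picture is of the moment at which its call begins: read the wrist's pose just before it. calibration takes no time and is no camera call; for the wrist camera it gives the pose at the moment of the call.
- r.hand_in(): hands the job in; it is judged then, once.
The state is a dict: "clock": time; "joints": joint angles; "qvel": joint speeds; "tau": joint torques, N m; "tcp_pos": TCP position; "orientation": TCP orientation; "contact_force": force on the tool from outside, world axes, zero at the start; "moment": the same for the moment, N m; "grip_width": finger opening in m; "gripper_force": force on a finger pad.
Only numpy, scipy, OpenCV 4.12 (cv2) and the standard library are available. Lean on these libraries where they do the work, as an engineer would, in place of code of your own. Each camera call takes 0.05 s, during which the arm holds its last target. There are 200 camera calls.

## Task

Swing the jig's hasp off its catch and fully open, towards the jig's end away from the plunger, then lay the brass tube in the jig's cradle, in front of the sprung plunger and in line with it. Slide the tube endwise against the plunger until its end bears firmly, without ramming, on both hard stop shoulders, and finish like that: still holding the tube in the fingers and keeping it pressed on the stop, with the hasp left open. Leave the jar, pad, mug and slab where they are.

Things in the scene. Friction and masses are not known exactly. Their poses are not given: they have to be found in the camera images.
- jig: Stop jig fixed to the table. Origin: centre of the lane, underside, at table height; x runs along the lane towards the plunger, z up. Aluminium base plate 200 x 110 x 12 mm (x -90 to +110, y +-55); the plunger comes out of an aluminium block (x 52 to 92, y +-20, top z 70 mm).
- jig_stop: The hard stop: two fixed steel shoulders left and right of the plunger's head (y 7.5 to 17 mm either side, z 12 to 64 mm), faces towards the lane at jig x = +40 mm. Origin and axes are the jig's. Against them the tube's centre is at jig x = +2.5 mm.
- plunger (a joint): How far the sprung brass plunger is pushed in, m. 0: its flat head (12 mm wide, 24 high, face at jig x = +28 mm) stands 12 mm proud of the stop; 0.012: flush with the stop. The spring pushes back with 3 N at 0 and 9 N at 0.012, and returns the tube if it is let go.
- hasp (a joint): Angle of the flat steel hasp, rad. 0: across the lane to the jig's +y side, under the catch's hook, barring the cradle (starts at 0 to 0.1). Grows as the hasp swings level, counterclockwise from above, its knob moving towards jig -x; end stop at 1.65. It stays where it is left (under 1 N moves the knob).
- hasp_hinge (a point): A point on the hasp's upright hinge axis, 48.5 mm over the table (jig x -50, y -42 mm). The catch, a small fixed hook, stands at jig x -50, y +22 to +30 mm, top z 57 mm.
- hasp_knob (a point): Middle of the upright black grip of the hasp, a cylinder 14 mm thick and 28 mm high (z 51 to 79 mm), 90 mm from the hinge axis.
- tube_center (a point): Centre of the brass tube, 25 mm outside diameter, 75 mm long, about 0.11 kg; x runs along the tube. It starts lying in a low wooden rest.
- rest: Low wooden rest, fixed, base 66 x 50 x 10 mm, on which the tube lies along x on two bars (outer width 20 mm, 60 mm long), tube axis 43.8 mm over the table. Origin: centre of its underside.
- paste_jar: Small jar with a black lid, 54 x 54 x 72 mm, a bystander. Origin: centre of the underside.
- pad: Dark scouring pad, 46 x 56 x 11 mm, a bystander. Origin: centre of the underside.
- mug: Small mug, 66 x 91 x 60 mm, a bystander. Origin: centre of the underside.
- slab: Grey ceramic slab, 40 x 48 x 10 mm, a bystander. Origin: centre of the underside.
- cradle (a point): Where the tube's centre may be laid (jig x -25, y 0, z 47.8 mm, jig's axes): its end then is 15 mm short of the plunger. The cradle is two round bars along x (6 mm thick, centres at y +-7, z 34, x -85 to +22 mm) on a web 18 mm wide; fingers fit down outside the bars.
Things that resemble listed ones, but are neither listed nor needed, are in the scene too. Of the things like the part that bears tube_center, leave any that is blue; of the rest the smaller one is meant.

How it is judged:
By the outcome, as a careful person would: the job done as asked, in the order asked, and still so for the second after the job is handed in, while the arm keeps its last pose, push and grip.
It also fails if it takes over 64 s, if anything falls off the work surface, if the arm or the gripper's body presses on something with over 40 N, if the wrist force passes 120 N, or if a joint passes its speed limit or range.

## Working session

There is one attempt and no reset: what is moved stays moved. The work goes in short steps, Python scripts to look and compute and a tool call to move; the robot and the scene stay as the last step left them, time stands still between calls to the robot, and variables do not carry over. Pictures are saved under pics/ and viewed, at most 10 in all, crops included, and the job is handed in when it is done.

Besides the shell and the picture viewer there is one more tool, called by a JSON object that holds its "op" and its "data". carry_out: Moves the arm, as the interface text tells. Its arguments: {"type":"object","properties":{"moves":{"type":"array","items":{"type":"array","items":{"type":"number"}}},"force":{"type":"number"}},"required":["moves"]}

```bash
mkdir -p pics; ls
cat > h.py <<'E'
import numpy as np, cv2
from bench import r
R=lambda v: cv2.Rodrigues(np.array(v,float))[0]
def snap(n,f,crop=None,scale=1):
    im=r.grab_frame(n)[:,:,::-1].copy()
    np.save('pics/'+f+'.npy',im)
    if crop: a,b,c,d=crop; im=im[b:d,a:c]
    if scale!=1: im=cv2.resize(im,None,fx=scale,fy=scale,interpolation=cv2.INTER_CUBIC)
    cv2.imwrite('pics/'+f+'.png',im)
def pix2w(c,u,v,z):
    d=np.array([(u-c['cx'])/c['fx'],(v-c['cy'])/c['fy']]); s=d.copy()
    for _ in range(20): s=d/(1+c['k1']*(s@s))
    M=R(c['rvec']); o=-M.T@np.array(c['tvec']).ravel(); w=M.T@np.array([s[0],s[1],1])
    return o+w*(z-o[2])/w[2]
def w2pix(c,p):
    q=R(c['rvec'])@np.array(p)+np.array(c['tvec']).ravel(); s=q[:2]/q[2]; s=s*(1+c['k1']*(s@s))
    return np.array([s[0]*c['fx']+c['cx'],s[1]*c['fy']+c['cy']])
def rel(p,obs=None):
    "world point for grasp point -> shift in tool axes"
    o=obs or r.get_obs(); M=R(o['orientation']); return M.T@(np.array(p)-np.array(o['tcp_pos'])-M[:,2]*.155)
E
python3 - <<'E'
from h import *
snap('scene','s0',scale=1.42); snap('top','t0',scale=1.42)
print(r.get_obs())
for n in('scene','top','wrist'): print(n,r.calibration(n))
E
```

```text
pics
{'clock': 0.1, 'joints': array([-1.42606532,  0.47772307,  0.02235736,  1.55635435, -0.0114699 ,
        1.10926829, -0.08307417]), 'qvel': array([ 0.00144229, -0.00204331,  0.00061732, -0.00114731, -0.0005716 ,
        0.00074667, -0.00162   ]), 'tau': array([ 3.86523083e-03, -5.97758353e+01,  1.61321584e+00, -2.81954241e+01,
        1.27581359e-02,  5.03261734e-03,  1.19579909e-05]), 'tcp_pos': array([0.1687894 , 0.65330324, 0.40381847]), 'orientation': array([-3.96010198e-01, -3.11647836e+00,  2.55067207e-03]), 'contact_force': array([-0.23592365, -0.61456523, -0.60051795]), 'moment': array([-0.05393043, -0.02024102,  0.05386021]), 'gripper_force': 0.0, 'grip_width': 0.08555560045789137}
scene {'fx': 457.77482150652696, 'fy': 457.77482150652696, 'cx': 283.5524632842762, 'cy': 213.89431544818345, 'k1': 0.04816898821656446, 'rvec': array([ 0.66868764, -2.7184432 ,  1.0500079 ]), 'tvec': array([0.56928411, 0.26589878, 0.95559948])}
top {'fx': 522.4387580777576, 'fy': 522.4387580777576, 'cx': 281.9871689805819, 'cy': 208.88881436722295, 'k1': 0.036756176413472334, 'rvec': array([ 2.12327057, -2.10158857,  0.18393616]), 'tvec': array([0.0049658 , 0.63757236, 1.13133074])}
wrist {'fx': 293.0129899612823, 'fy': 293.0129899612823, 'cx': 275.86528750954625, 'cy': 208.492694326993, 'k1': -0.027364568181300567, 'rvec': array([-2.2888704 , -1.77331301, -0.26117076]), 'tvec': array([-0.6732471 , -0.03800178,  0.37906858])}
```

View pics/t0.png

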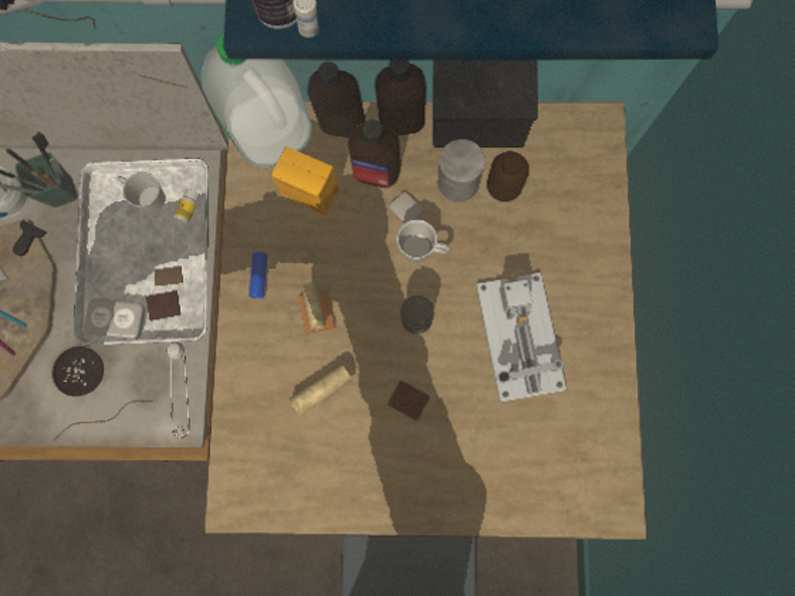

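View pics/s0.png

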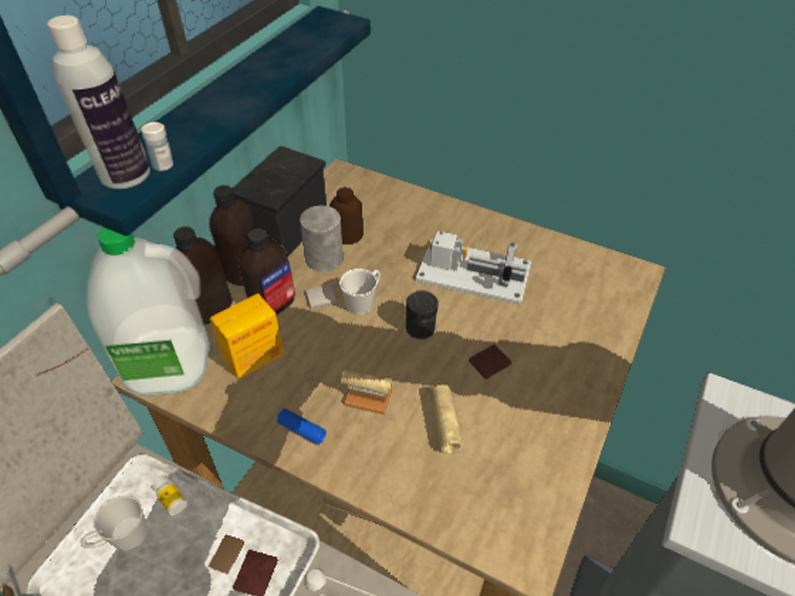

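The brass tube on the rest is at (316,307) in the enlarged top view. It could be confused with the blue tube at (258,275), which is excluded by colour, and the larger brass roll at (322,390), which is longer and not on the rest. I choose the one on the rest. The jig is at about (522,335), with its plunger block up at (517,295) and the knob at (503,377).

Run:
```python
from h import *
im=np.load('pics/t0.npy')
a=cv2.resize(im[180:300,325:405],None,fx=5,fy=5,interpolation=cv2.INTER_CUBIC)
b=cv2.resize(im[190:270,200:260],None,fx=6,fy=6,interpolation=cv2.INTER_CUBIC)
c=np.zeros((600,760,3),np.uint8); c[:600,:400]=a; c[:480,400:760]=b
cv2.imwrite('pics/c0.png',c)
```

```text
(no output)
```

View pics/c0.png

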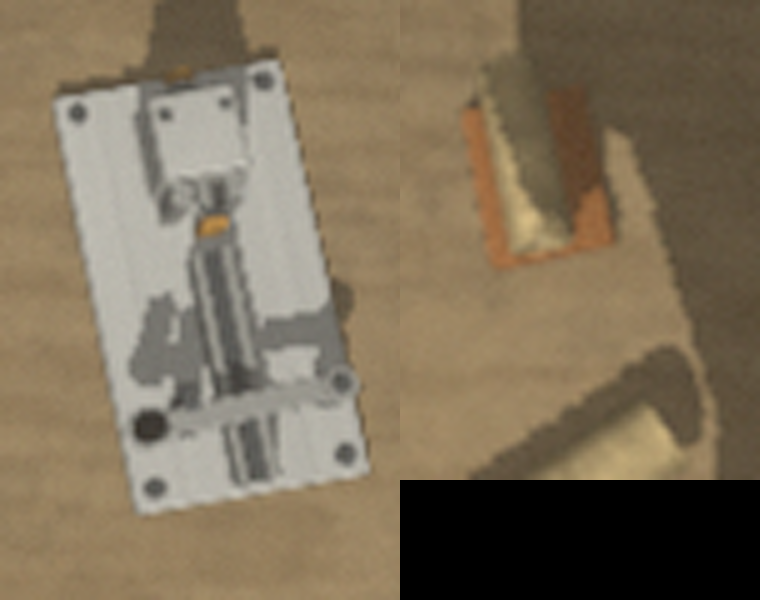

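```bash
cat > calc.py <<'E'
from h import *
c=r.calibration('top')
J=lambda u,v,z: pix2w(c,325+u/5-.4,180+v/5-.4,z)
T=lambda u,v,z: pix2w(c,200+(u-400)/6-.4,190+v/6-.4,z)
loc=np.array([[110,55],[110,-55],[-90,-55],[-90,55]])/1000
w=np.array([J(*p,.012)[:2] for p in [(55,97),(281,62),(369,470),(138,513)]])
def fit(l,w):
    A=l-l.mean(0);B=w-w.mean(0); th=np.arctan2((A[:,0]*B[:,1]-A[:,1]*B[:,0]).sum(),(A*B).sum())
    M=np.array([[np.cos(th),-np.sin(th)],[np.sin(th),np.cos(th)]]); t=w.mean(0)-M@l.mean(0)
    return th,M,t,w-(l@M.T+t)
th,M,t,e=fit(loc,w); print('jig',th,t,'res mm',(e*1000).round(1).tolist())
jw=lambda x,y:M@[x/1000,y/1000]+t
print('hinge img',J(343,381,.0485),'pred',jw(-50,-42)); k=J(150,425,.079);print('knob',k); d=M.T@(k[:2]-jw(-50,-42));print('hasp ang',np.arctan2(d[1],d[0])-np.pi/2,np.hypot(*d))
wr=np.array([T(*p,.010)[:2] for p in [(463,107),(585,87),(616,240),(497,268)]])
th2,M2,t2,e2=fit(np.array([[33,25],[33,-25],[-33,-25],[-33,25]])/1000,wr); print('rest',th2,t2,(e2*1000).round(1).tolist())
a,b=T(508,62,.044),T(542,245,.044);print('tube',(a+b)/2,np.arctan2(*(a-b)[[1,0]]),np.linalg.norm(a-b))
E
python3 - <<'E'
exec(open('calc.py').read())
o=r.get_obs();print(R(o['orientation']).round(3)); print('tcp pix',w2pix(c,o['tcp_pos']))
cw=r.calibration('wrist');Mw=R(cw['rvec']);print('cam pos in tool',R(o['orientation']).T@(-Mw.T@cw['tvec']-o['tcp_pos']));print((Mw@R(o['orientation'])).round(3))
for n,u,v,z in[('jar',417,300,.07),('mug',417,240,.05),('pad',409,400,.01),('slab',404,206,.01),('roll',322,390,.02),('can',461,150,.1)]: print(n,pix2w(c,u/1.42,v/1.42,z).round(3))
E
```

```text
jig 0.18283109265911865 [ 0.57406265 -0.18867753] res mm [[-0.0, -0.4], [-2.1, 0.2], [1.6, 0.9], [0.6, -0.7]]
hinge img [ 0.53434248 -0.24045693  0.0485    ] pred [ 0.5325322  -0.23906822]
knob [ 0.51085142 -0.14975467  0.079     ]
hasp ang 0.05531153050709303 0.09190737867093701
rest 0.22485350264068232 [0.62229743 0.15259274] [[0.6, -0.0], [-2.0, 0.3], [0.9, 0.9], [0.4, -1.2]]
tube [0.6250091  0.15423668 0.044     ] 0.21460184076268485 0.0733138069769953
[[-0.968  0.25  -0.   ]
 [ 0.25   0.968 -0.002]
 [-0.    -0.002 -1.   ]]
tcp pix [-170.96485011  478.91692415]
cam pos in tool [ 0.07396147 -0.00065509  0.03152955]
[[-0.     1.     0.001]
 [-0.957  0.    -0.291]
 [-0.291 -0.001  0.957]]
jar [ 0.631 -0.015  0.07 ]
mug [ 0.735 -0.014  0.05 ]
pad [ 0.476 -0.004  0.01 ]
slab [0.806 0.008 0.01 ]
roll [0.49  0.138 0.02 ]
can [ 0.872 -0.084  0.1  ]
```

{"op": "carry_out", "data": {"moves": [[-0.457,-0.247,0,1.13,0.04],[-0.457,-0.247,0,1.13,0.04],[-0.457,-0.247,0,1.13,0.04],[-0.457,-0.247,0,1.13,0.04],[-0.457,-0.247,0,1.13,0.04],[-0.457,-0.247,0,1.13,0.04],[-0.457,-0.247,0,1.13,0.04],[-0.457,-0.247,0,1.13,0.04]], "force": 30}}

```text
clock: 0.9
tcp_pos: [0.4629, 0.3798, 0.4046]
orientation: [-2.009, -2.415, 0.0]
contact_force: [0.7, 1.6, 0.1]
grip_width: 0.0399
gripper_force: 0.0
```

```bash
cat >> h.py <<'E'
def st(p=None,yaw=None):
    o=r.get_obs(); M=R(o['orientation']); y=np.arctan2(M[1,1],M[0,1])
    print('t %.2f g'%o['clock'],(np.array(o['tcp_pos'])+M[:,2]*.155).round(4),'yaw %.3f'%y,'tilt',M[2,:2].round(3),'F',np.round(o['contact_force'],1),'w %.4f f %.1f'%(o['grip_width'],o['gripper_force']),'j',np.round(o['joints'],2))
    if p is not None: print('shift',rel(p,o).round(4))
    if yaw is not None: print('roll %.3f'%((y-yaw+np.pi/2)%np.pi-np.pi/2))
E
python3 - <<'E'
from h import *
st([.511,-.150,.23],.183+.055)
E
```

```text
t 0.90 g [0.4629 0.3798 0.2496] yaw 0.183 tilt [-0. -0.] F [0.7 1.6 0.1] w 0.0399 f 0.0 j [-1.07  0.36  0.37  1.76 -0.15  1.04 -0.47]
shift [-0.5297 -0.0491  0.0196]
roll -0.055
```

{"op": "carry_out", "data": {"moves": [[-0.4,-0.037,0.0,0,0.04],[-0.4,-0.037,0.0,0,0.04],[-0.4,-0.037,0.0,0,0.04],[-0.4,-0.037,0.0,0,0.04],[-0.4,-0.037,0.0,0,0.04],[-0.4,-0.037,0.0,0,0.04],[-0.4,-0.037,0.0,0,0.04],[-0.4,-0.037,0.0,0,0.04]]}}

```text
clock: 1.7
tcp_pos: [0.4998, -0.0187, 0.4047]
orientation: [-2.003, -2.42, -0.0]
contact_force: [0.5, -0.2, 0.5]
grip_width: 0.0402
gripper_force: 0.0
```

{"op": "carry_out", "data": {"moves": [[-0.05,-0.004,0.02,-0.05,0.04],[-0.1,-0.009,0.05,-0.05,0.04],[-0.13,-0.012,0.08,-0.05,0.04],[-0.13,-0.012,0.08,-0.05,0.04],[-0.13,-0.012,0.08,-0.05,0.04],[-0.13,-0.012,0.08,-0.05,0.04],[-0.13,-0.012,0.08,-0.05,0.04],[-0.13,-0.012,0.08,-0.05,0.04]]}}

```text
clock: 2.5
tcp_pos: [0.5132, -0.1454, 0.3255]
orientation: [1.938, 2.471, 0.002]
contact_force: [-0.2, 0.1, -0.0]
grip_width: 0.0402
gripper_force: 0.0
```

Run:
```python
from h import *
st([.511,-.150,.08],.183+.055)
c=r.calibration('wrist'); np.save('pics/w1c.npy',c,allow_pickle=True)
print('pred knob',w2pix(c,[.511,-.150,.079]),'hinge',w2pix(c,[.5325,-.239,.0485]))
snap('wrist','w1',scale=1.42)
```

```text
t 2.50 g [ 0.5135 -0.1453  0.1705] yaw 0.240 tilt [0.    0.002] F [-0.2  0.1 -0. ] w 0.0402 f 0.0 j [-0.3   0.38  0.57  2.   -0.28  0.83  0.67]
shift [-0.004  -0.0037  0.0905]
roll 0.002
pred knob [271.41956288 223.23465627] hinge [271.92947287 301.3014973 ]
```

View pics/w1.png

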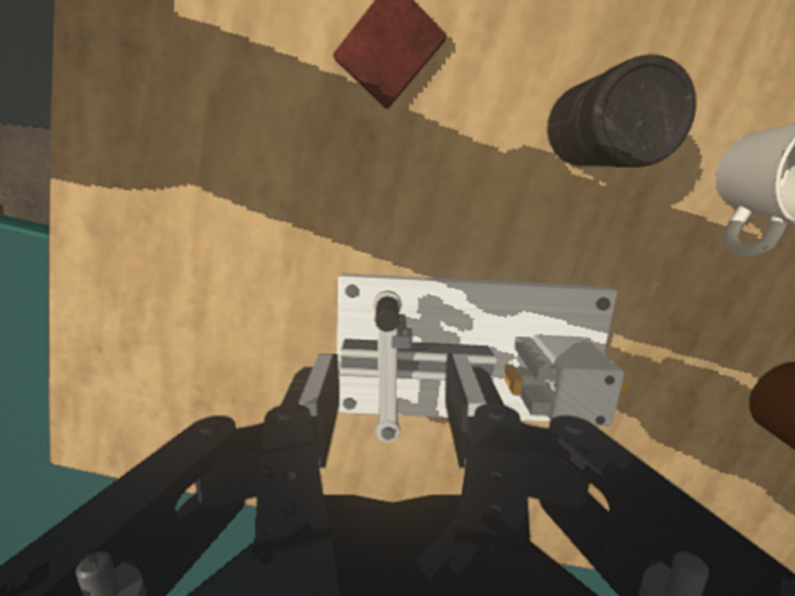

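The wrist view shows the knob top at (387,316) and the hinge at (387,431), both within about 1 mm of where I predicted. The fingers straddle it, so I descend.

{"op": "carry_out", "data": {"moves": [[-0.004,-0.004,0.035,0,0.04],[-0.004,-0.004,0.07,0,0.04],[-0.004,-0.004,0.09,0,0.04],[-0.004,-0.004,0.098,0,0.04],[-0.004,-0.004,0.098,0,0.022],[-0.004,-0.004,0.098,0,0.022],[-0.004,-0.004,0.098,0,0.022],[-0.004,-0.004,0.098,0,0.022]]}}

```text
clock: 3.35
tcp_pos: [0.5102, -0.1516, 0.2277]
orientation: [1.941, 2.468, 0.002]
contact_force: [0.0, -0.1, 0.1]
grip_width: 0.0219
gripper_force: 0.0
```

Run:
```python
from h import *
st([.511,-.150,.072],.183+.055)
# arc waypoints in tool frame, hinge world
h=np.array([.5330,-.2395]); o=r.get_obs(); M=R(o['orientation'])
g=np.array(o['tcp_pos'])+M[:,2]*.155; y=np.arctan2(M[1,1],M[0,1])
for k in range(1,18):
    a=.055+.1*k; w=np.pi/2+.183+a; p=np.r_[h+.09*np.array([np.cos(w),np.sin(w)]),g[2]]
    print('%.2f'%a,(M.T@(p-g)).round(4),'roll %.3f'%(y-.183-a))
```

```text
t 3.35 g [ 0.5105 -0.1516  0.0727] yaw 0.238 tilt [-0.001  0.002] F [ 0.  -0.1  0.1] w 0.0219 f 0.0 j [-0.2   0.53  0.47  2.06 -0.4   0.64  0.78]
shift [0.0015 0.0008 0.0007]
roll 0.000
0.15 [-0.0012 -0.0079 -0.    ] roll -0.100
0.26 [-0.0025 -0.0168 -0.    ] roll -0.200
0.36 [-0.0047 -0.0255 -0.    ] roll -0.300
0.46 [-0.0078 -0.0339 -0.0001] roll -0.400
0.56 [-0.0117 -0.042  -0.0001] roll -0.500
0.66 [-0.0164 -0.0497 -0.0001] roll -0.600
0.76 [-0.0219 -0.0569 -0.0001] roll -0.700
0.86 [-0.028  -0.0635 -0.0001] roll -0.800
0.96 [-0.0348 -0.0694 -0.0001] roll -0.900
1.05 [-0.0421 -0.0746 -0.0001] roll -1.000
1.16 [-0.0499 -0.0791 -0.0001] roll -1.100
1.26 [-0.0581 -0.0828 -0.0001] roll -1.200
1.35 [-0.0666 -0.0856 -0.0001] roll -1.300
1.46 [-0.0754 -0.0876 -0.0001] roll -1.400
1.55 [-0.0843 -0.0887 -0.0001] roll -1.500
1.66 [-0.0933 -0.0889 -0.0001] roll -1.600
1.76 [-1.023e-01 -8.820e-02 -1.000e-04] roll -1.700
```

{"op": "carry_out", "data": {"moves": [[-0.001,-0.008,0,-0.1,0.022],[-0.0025,-0.017,0,-0.2,0.022],[-0.0045,-0.0255,0,-0.3,0.022],[-0.008,-0.034,0,-0.4,0.022],[-0.0115,-0.042,0,-0.5,0.022],[-0.0165,-0.0495,0,-0.6,0.022],[-0.022,-0.057,0,-0.7,0.022],[-0.028,-0.0635,0,-0.8,0.022]]}}

```text
clock: 4.15
tcp_pos: [0.4547, -0.194, 0.2274]
orientation: [0.82, 3.031, 0.0]
contact_force: [0.7, 0.1, -0.5]
grip_width: 0.0219
gripper_force: 0.2
```

Run:
```python
from h import *
st()
h=np.array([.5330,-.2395]); o=r.get_obs(); M=R(o['orientation'])
g=np.array(o['tcp_pos'])+M[:,2]*.155; y=np.arctan2(M[1,1],M[0,1])
for k in range(1,10):
    a=.855+.1*k; w=np.pi/2+.183+a; p=np.r_[h+.09*np.array([np.cos(w),np.sin(w)]),g[2]]
    print('%.2f'%a,(M.T@(p-g)).round(4),'roll %.3f'%(y-.183-a))
```

```text
t 4.15 g [ 0.4549 -0.1941  0.0724] yaw 1.042 tilt [-0.001  0.   ] F [ 0.7  0.1 -0.5] w 0.0219 f 0.2 j [ 0.07  0.45  0.26  2.13 -0.21  0.57  1.52]
0.95 [-0.0008 -0.0084 -0.    ] roll -0.096
1.05 [-0.0021 -0.0173 -0.    ] roll -0.196
1.16 [-0.0043 -0.0261 -0.    ] roll -0.296
1.25 [-0.0073 -0.0345 -0.    ] roll -0.396
1.35 [-0.0112 -0.0427 -0.    ] roll -0.496
1.46 [-0.0159 -0.0503 -0.    ] roll -0.596
1.56 [-0.0213 -0.0575  0.    ] roll -0.696
1.66 [-0.0274 -0.0641  0.    ] roll -0.796
1.75 [-0.0342 -0.0701  0.    ] roll -0.896
```

{"op": "carry_out", "data": {"moves": [[-0.001,-0.0085,0,-0.1,0.022],[-0.002,-0.0175,0,-0.2,0.022],[-0.0045,-0.026,0,-0.3,0.022],[-0.0075,-0.0345,0,-0.4,0.022],[-0.011,-0.0425,0,-0.5,0.022],[-0.016,-0.0505,0,-0.6,0.022],[-0.0215,-0.0575,0,-0.7,0.022],[-0.028,-0.065,0,-0.8,0.022]]}}

```text
clock: 4.95
tcp_pos: [0.4458, -0.2643, 0.2273]
orientation: [-0.425, 3.112, -0.001]
contact_force: [0.1, -0.0, -0.3]
grip_width: 0.0222
gripper_force: 0.2
```

Run:
```python
from h import *
st()
```

```text
t 4.95 g [ 0.4459 -0.2644  0.0723] yaw 1.842 tilt [-0.001 -0.001] F [ 0.1 -0.  -0.3] w 0.0222 f 0.2 j [ 0.38  0.47  0.05  2.07 -0.04  0.6   2.29]
```

{"op": "carry_out", "data": {"moves": [[0,-0.001,0,0,0.022],[0,-0.002,0,0,0.022],[0,-0.003,0,0,0.022],[0,-0.003,0,0,0.022],[0,-0.004,0,0,0.022],[0,-0.004,0,0,0.022],[0,-0.004,0,0,0.022],[0,-0.004,0,0,0.022]]}}

```text
clock: 5.75
tcp_pos: [0.4468, -0.2672, 0.2266]
orientation: [0.419, -3.113, -0.001]
contact_force: [-0.8, 3.2, 1.9]
grip_width: 0.0221
gripper_force: 1.8
```

{"op": "carry_out", "data": {"moves": [[0,0.003,0,0,0.03],[0,0.004,0,0,0.03],[0,0.004,0,0,0.03],[0,0.004,-0.04,0,0.03],[0,0.004,-0.08,0,0.03],[0,0.004,-0.12,0,0.05],[0,0.004,-0.12,0,0.06],[0,0.004,-0.12,0,0.06]]}}

```text
clock: 6.55
tcp_pos: [0.4458, -0.2642, 0.3476]
orientation: [-0.418, 3.112, -0.002]
contact_force: [-0.0, 0.5, 0.4]
grip_width: 0.0602
gripper_force: 0.0
```

Run:
```python
from h import *
st([.624,.1535,.19],1.79)
```

```text
t 6.55 g [ 0.4462 -0.2644  0.1926] yaw 1.838 tilt [-0.002 -0.002] F [-0.   0.5  0.4] w 0.0602 f 0.0 j [ 0.36  0.29  0.07  1.99 -0.02  0.86  2.28]
shift [-0.2817  0.3562  0.0025]
roll 0.048
```

{"op": "carry_out", "data": {"moves": [[-0.282,0.356,0,0.05,0.06],[-0.282,0.356,0,0.05,0.06],[-0.282,0.356,0,0.05,0.06],[-0.282,0.356,0,0.05,0.06],[-0.282,0.356,0,0.05,0.06],[-0.282,0.356,0,0.05,0.06],[-0.282,0.356,0,0.05,0.06],[-0.282,0.356,0,0.05,0.06]]}}

```text
clock: 7.35
tcp_pos: [0.6026, 0.1058, 0.3447]
orientation: [0.34, -3.12, 0.001]
contact_force: [0.1, -0.6, 0.6]
grip_width: 0.06
gripper_force: 0.0
```

Run:
```python
from h import *
st([.624,.1535,.15],1.79)
```

```text
t 7.35 g [0.6021 0.1056 0.1897] yaw 1.788 tilt [ 0.003 -0.   ] F [ 0.1 -0.6  0.6] w 0.0600 f 0.0 j [-0.22  0.44 -0.07  1.77  0.04  0.94  1.48]
shift [-0.0318  0.042   0.0396]
roll -0.002
```

{"op": "carry_out", "data": {"moves": [[-0.032,0.042,0.04,0,0.06],[-0.032,0.042,0.04,0,0.06],[-0.032,0.042,0.04,0,0.06],[-0.032,0.042,0.04,0,0.06],[-0.032,0.042,0.04,0,0.06],[-0.032,0.042,0.04,0,0.06],[-0.032,0.042,0.04,0,0.06],[-0.032,0.042,0.04,0,0.06]]}}

```text
clock: 8.15
tcp_pos: [0.6248, 0.1513, 0.3074]
orientation: [-0.339, 3.122, 0.0]
contact_force: [-0.2, -0.6, 0.0]
grip_width: 0.06
gripper_force: 0.0
```

Run:
```python
from h import *
st([.624,.1535,.044],1.79)
c=r.calibration('wrist'); np.save('pics/w2c.npy',c,allow_pickle=True)
d=np.array([np.cos(.215),np.sin(.215)])*.0375
for s in(1,-1): print('end',w2pix(c,np.r_[np.array([.625,.154])+s*d,.044])*1.42)
snap('wrist','w2',scale=1.42)
```

```text
t 8.15 g [0.6249 0.1513 0.1524] yaw 1.787 tilt [-0.001 -0.   ] F [-0.2 -0.6  0. ] w 0.0600 f 0.0 j [-0.28  0.53 -0.07  1.72  0.05  0.9   1.41]
shift [0.0005 0.0023 0.1084]
roll -0.003
end [397.22219346 361.58136298]
end [397.90252575 239.4912985 ]
```

View pics/w2.png

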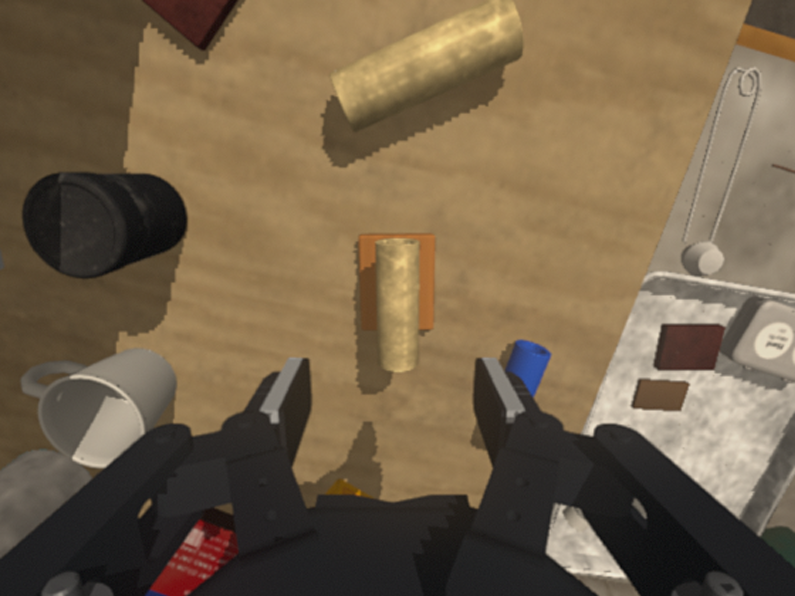

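The wrist view shows the tube centred between the fingers, its axis at column 398 and its ends at rows ~240 and ~371. The blue tube at (528,370) lies near the right finger, so I check that clearance.

Run:
```python
from h import *
c=np.load('pics/w2c.npy',allow_pickle=True).item(); o=r.get_obs()
f=lambda u,v,z: pix2w(c,u/1.42-.3,v/1.42-.3,z)
for p in [(398,371,.0563),(398,247,.0563),(398,239,.0563)]: print(rel(f(*p),o).round(4), f(*p).round(4))
ct=r.calibration('top')
for u,v in[(254,297),(268,255),(254,255),(265,297)]: print('blue',rel(pix2w(ct,u/1.42,v/1.42,.02),o).round(3))
```

```text
[-0.0379  0.0024  0.0959] [0.6614 0.162  0.0563]
[0.0351 0.0021 0.0959] [0.5902 0.1461 0.0563]
[0.0393 0.0021 0.0959] [0.586  0.1451 0.0563]
blue [-0.04   0.099  0.132]
blue [-0.106  0.064  0.132]
blue [-0.111  0.087  0.132]
blue [-0.036  0.081  0.132]
```

{"op": "carry_out", "data": {"moves": [[-0.001,0.002,0.04,0,0.06],[-0.001,0.002,0.08,0,0.06],[-0.001,0.002,0.1,0,0.06],[-0.001,0.002,0.108,0,0.06],[-0.001,0.002,0.108,0,0.06],[-0.001,0.002,0.108,0,0.04],[-0.001,0.002,0.108,0,0.03],[-0.001,0.002,0.108,0,0.028]], "force": 70}}

```text
clock: 9.0
tcp_pos: [0.6258, 0.1543, 0.2001]
orientation: [-0.34, 3.121, 0.001]
contact_force: [0.3, -0.0, 0.1]
grip_width: 0.028
gripper_force: 0.0
```

{"op": "carry_out", "data": {"moves": [[0,0,0,0,0.02],[0,0,0,0,0.02],[0,0,0,0,0.02],[0,0,0,0,0.02],[0,0,0,0,0.02],[0,0,0,0,0.02],[0,0,0,0,0.02],[0,0,0,0,0.02]]}}

```text
clock: 9.8
tcp_pos: [0.6258, 0.1546, 0.2003]
orientation: [-0.341, 3.121, 0.001]
contact_force: [-1.2, 0.3, 5.8]
grip_width: 0.023
gripper_force: 68.2
```

{"op": "carry_out", "data": {"moves": [[0,0,-0.005,0,0.02],[0,0,-0.02,0,0.02],[0,0,-0.05,0,0.02],[0,0,-0.08,0,0.02],[0,0,-0.11,0,0.02],[0,0,-0.12,0,0.02],[0,0,-0.12,0,0.02],[0,0,-0.12,0,0.02]]}}

```text
clock: 10.6
tcp_pos: [0.6248, 0.1539, 0.3178]
orientation: [0.34, -3.122, 0.0]
contact_force: [-0.8, -0.4, -1.9]
grip_width: 0.0228
gripper_force: 68.6
```

Run:
```python
from h import *
exec(open('calc.py').read())
st(np.r_[jw(-30,0),.165],.183+np.pi/2)
```

```text
jig 0.18283109265911865 [ 0.57406265 -0.18867753] res mm [[-0.0, -0.4], [-2.1, 0.2], [1.6, 0.9], [0.6, -0.7]]
hinge img [ 0.53434248 -0.24045693  0.0485    ] pred [ 0.5325322  -0.23906822]
knob [ 0.51085142 -0.14975467  0.079     ]
hasp ang 0.05531153050709303 0.09190737867093701
rest 0.22485350264068232 [0.62229743 0.15259274] [[0.6, -0.0], [-2.0, 0.3], [0.9, 0.9], [0.4, -1.2]]
tube [0.6250091  0.15423668 0.044     ] 0.21460184076268485 0.0733138069769953
t 10.60 g [0.6245 0.1539 0.1628] yaw 1.788 tilt [ 0.001 -0.   ] F [-0.8 -0.4 -1.9] w 0.0228 f 68.6 j [-0.28  0.51 -0.07  1.71  0.05  0.92  1.41]
shift [ 0.1531 -0.3226 -0.0019]
roll 0.034
```

{"op": "carry_out", "data": {"moves": [[0.153,-0.323,0,0.034,0.02],[0.153,-0.323,0,0.034,0.02],[0.153,-0.323,0,0.034,0.02],[0.153,-0.323,0,0.034,0.02],[0.153,-0.323,0,0.034,0.02],[0.153,-0.323,0,0.034,0.02],[0.153,-0.323,0,0.034,0.02],[0.153,-0.323,0,0.034,0.02]]}}

```text
clock: 11.4
tcp_pos: [0.5421, -0.2018, 0.3169]
orientation: [0.271, -3.125, 0.004]
contact_force: [-0.5, 0.6, -1.2]
grip_width: 0.0227
gripper_force: 68.8
```

Run:
```python
from h import *
import io,contextlib
with contextlib.redirect_stdout(io.StringIO()): exec(open('calc.py').read())
st(np.r_[jw(-30,0),.1],.183+np.pi/2)
c=r.calibration('wrist'); np.save('pics/w3c.npy',c,allow_pickle=True)
for n,p in dict(c1=(-90,55,12),c2=(-90,-55,12),c3=(110,55,12),c4=(110,-55,12),rodend=(-85,7,37),rodend2=(-85,-7,37)).items(): print(n,w2pix(c,np.r_[jw(*p[:2]),p[2]/1000])*1.42)
snap('wrist','w3',scale=1.42)
```

```text
t 11.40 g [ 0.5414 -0.2023  0.1619] yaw 1.744 tilt [ 0.005 -0.002] F [-0.5  0.6 -1.2] w 0.0227 f 68.8 j [0.24 0.42 0.01 1.87 0.   0.85 1.99]
shift [-0.0048  0.0077  0.0618]
roll -0.010
c1 [489.70951985 200.7804594 ]
c2 [319.0127104  202.43186475]
c3 [474.8029942  462.32533592]
c4 [334.52732838 463.3266389 ]
rodend [417.31002198 212.90630631]
rodend2 [393.55179255 213.13304623]
```

View pics/w3.png

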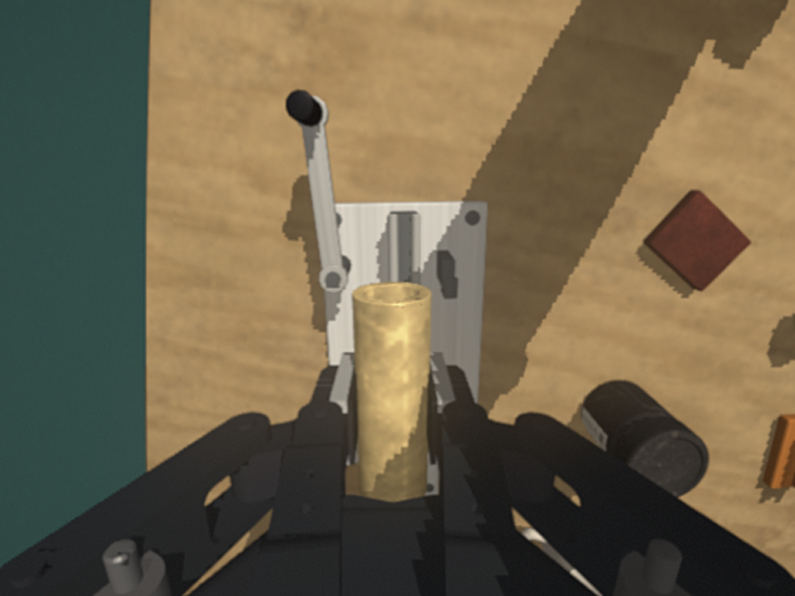

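Hasp is fully open at left, pointing to (303,105). The tube is held straight at (392,390), and the plate corner is at about (487,202). I take a zoomed crop to refine the lateral alignment.

Run:
```python
import numpy as np,cv2
im=np.load('pics/w3.npy')
cv2.imwrite('pics/c3.png',cv2.resize(im[130:270,220:350],None,fx=4.2,fy=4.2,interpolation=cv2.INTER_CUBIC))
```

```text
(no output)
```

View pics/c3.png

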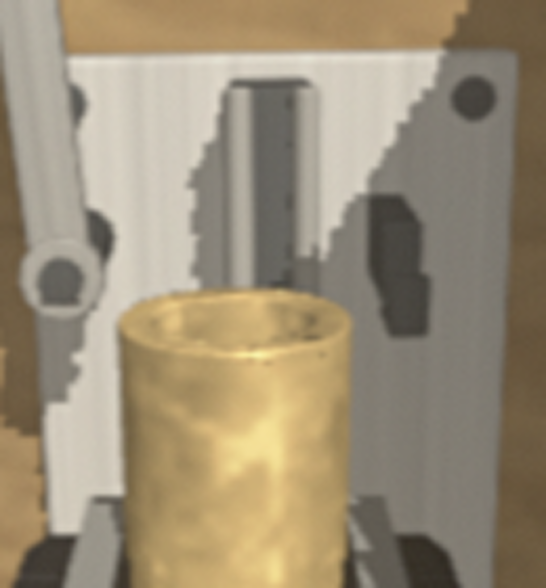

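```bash
cat > fit3.py <<'E'
from h import *
import io,contextlib
from scipy.optimize import least_squares
with contextlib.redirect_stdout(io.StringIO()): exec(open('calc.py').read())
c=np.load('pics/w3c.npy',allow_pickle=True).item()
px=lambda u,v: np.array([220+u/4.2-.4,130+v/4.2-.4])
pts=[((-90,55,12),px(517,52)),((-85,-7,37),px(241,86)),((-85,7,37),px(308,86)),((-50,-42,54),px(60,280))]
def edge(p,x,y,z): # lateral coordinate of pixel in jig
    return 0
def res(q):
    th,tx,ty=q; M=np.array([[np.cos(th),-np.sin(th)],[np.sin(th),np.cos(th)]]); e=[]
    for l,p in pts: e+=list((w2pix(c,np.r_[M@[l[0]/1e3,l[1]/1e3]+[tx,ty],l[2]/1e3])-p))
    for (u,v),yy in(((498,520),.055),((45,440),-.055)):
        w=pix2w(c,*px(u,v),.012)[:2]-[tx,ty]; e.append(((M.T@w)[1]-yy)*800)
    return np.array(e)
s=least_squares(res,[th,*t]); print('fit',s.x,'old',th,t); print(s.fun.round(1))
E
python3 - <<'E'
exec(open('fit3.py').read())
# tube silhouette check: tube near end at grip
o=r.get_obs(); Mo=R(o['orientation']); g=np.array(o['tcp_pos'])+Mo[:,2]*.155
for dx in(.0365,): 
  for dz in (0,-.003,.003):
    for dy in(-.0125,.0125): print(dz,dy,(w2pix(c,g+Mo@[dx,dy,dz])+.4-[220,130])*4.2)
print(M.T@(g[:2]-t))
E
```

```text
fit [ 0.18617386  0.57435859 -0.18912774] old 0.18283109265911865 [ 0.57406265 -0.18867753]
[ 1.3 -0.6 -0.8  0.3  0.   0.1 -0.   0.2 -0.1  0.7]
0 -0.0125 [142.9914982  344.36552751]
0 0.0125 [380.57628367 344.08667428]
-0.003 -0.0125 [140.8227821  353.11192395]
-0.003 0.0125 [383.79176717 352.82864919]
0.003 -0.0125 [145.06643234 335.99835069]
0.003 0.0125 [377.49980758 335.72373593]
[-0.03334721 -0.0054829 ]
```

```bash
cat > jig.py <<'E'
from h import *
th,tx,ty=0.186,.57436,-.18913
Mj=np.array([[np.cos(th),-np.sin(th)],[np.sin(th),np.cos(th)]])
def js(x,y,z):
    st(np.r_[Mj@[x/1e3,y/1e3]+[tx,ty],z/1e3],th+np.pi/2)
    o=r.get_obs();M=R(o['orientation']);g=np.array(o['tcp_pos'])+M[:,2]*.155; print('g in jig mm',(Mj.T@(g[:2]-[tx,ty])*1e3).round(2),'Fjig',(Mj.T@np.array(o['contact_force'])[:2]).round(1))
E
python3 -c "
from jig import *
js(-27,0,60)"
```

```text
t 11.45 g [ 0.5423 -0.2001  0.1619] yaw 1.745 tilt [ 0.004 -0.001] F [-0.2 -0.5 -1. ] w 0.0232 f 68.8 j [0.24 0.42 0.01 1.87 0.   0.85 1.99]
shift [-0.007   0.0051  0.1018]
roll -0.011
g in jig mm [-33.57  -4.88] Fjig [-0.2 -0.4]
```

{"op": "carry_out", "data": {"moves": [[0,0,0.02,0,0.02],[0,0,0.04,0,0.02],[0,0,0.06,0,0.02],[0,0,0.06,0,0.02],[0,0,0.06,0,0.02],[0,0,0.06,0,0.02],[0,0,0.06,0,0.02],[0,0,0.06,0,0.02]]}}

```text
clock: 12.25
tcp_pos: [0.5458, -0.1943, 0.2595]
orientation: [-0.287, 3.127, -0.001]
contact_force: [0.8, -0.1, -2.0]
grip_width: 0.0231
gripper_force: 68.8
```

```bash
python3 -c "
from jig import *
js(-27,0,55)"
```

```text
t 12.25 g [ 0.546  -0.1943  0.1045] yaw 1.754 tilt [-0.001 -0.001] F [ 0.8 -0.1 -2. ] w 0.0231 f 68.8 j [ 0.24  0.5  -0.    1.91  0.    0.73  1.99]
shift [-0.0018 -0.0001  0.0495]
roll -0.003
g in jig mm [-28.86   0.15] Fjig [ 0.8 -0.2]
```

{"op": "carry_out", "data": {"moves": [[-0.002,0,0.02,-0.003,0.02],[-0.002,0,0.035,-0.003,0.02],[-0.002,0,0.045,-0.003,0.02],[-0.002,0,0.05,-0.003,0.02],[-0.002,0,0.051,-0.003,0.02],[-0.002,0,0.052,-0.003,0.02],[-0.002,0,0.052,-0.003,0.02],[-0.002,0,0.052,-0.003,0.02]]}}

```text
clock: 13.05
tcp_pos: [0.5476, -0.194, 0.2071]
orientation: [-0.292, 3.127, -0.0]
contact_force: [-0.4, -0.5, -1.4]
grip_width: 0.0229
gripper_force: 68.8
```

```bash
python3 -c "
from jig import *
js(-27,0,49)"
```

```text
t 13.05 g [ 0.5477 -0.194   0.0521] yaw 1.757 tilt [-0.001 -0.   ] F [-0.4 -0.5 -1.4] w 0.0229 f 68.8 j [ 0.24  0.58 -0.01  1.93  0.01  0.64  1.99]
shift [-0.0001 -0.0001  0.0031]
roll 0.000
g in jig mm [-27.08   0.13] Fjig [-0.5 -0.4]
```

{"op": "carry_out", "data": {"moves": [[0,0,0.001,0,0.02],[0,0,0.001,0,0.02],[0,0,0.002,0,0.02],[0,0,0.002,0,0.02],[0,0,0.003,0,0.02],[0,0,0.003,0,0.02],[0,0,0.0035,0,0.02],[0,0,0.0035,0,0.02]]}}

```text
clock: 13.85
tcp_pos: [0.5475, -0.1939, 0.2043]
orientation: [-0.292, 3.128, 0.0]
contact_force: [-3.9, 1.2, 10.5]
grip_width: 0.0231
gripper_force: 70.0
```

```bash
python3 -c "
from jig import *
js(-27,0,49)"
```

```text
t 13.85 g [ 0.5475 -0.1939  0.0493] yaw 1.757 tilt [-0.  0.] F [-3.9  1.2 10.5] w 0.0231 f 70.0 j [ 0.24  0.58 -0.01  1.93  0.01  0.63  1.99]
shift [-0.0003 -0.0003  0.0003]
roll 0.000
g in jig mm [-27.29   0.27] Fjig [-3.6  1.9]
```

{"op": "carry_out", "data": {"moves": [[0,0,-0.0007,0,0.02],[-0.004,0,-0.0007,0,0.02],[-0.009,0,-0.0007,0,0.02],[-0.014,0,-0.0007,0,0.02],[-0.018,0,-0.0007,0,0.02],[-0.022,0,-0.0007,0,0.02],[-0.024,0,-0.0007,0,0.02],[-0.024,0,-0.0007,0,0.02]]}}

```text
clock: 14.65
tcp_pos: [0.5678, -0.1903, 0.2041]
orientation: [0.288, -3.119, -0.002]
contact_force: [-16.0, 0.5, 19.6]
grip_width: 0.0234
gripper_force: 70.9
```

```bash
python3 -c "
from jig import *
js(2.5,0,49)"
```

```text
t 14.65 g [ 0.5663 -0.1902  0.0491] yaw 1.755 tilt [0.009 0.002] F [-16.    0.5  19.6] w 0.0234 f 70.9 j [ 0.22  0.61 -0.    1.88  0.    0.67  1.97]
shift [-0.0106 -0.0004  0.    ]
roll -0.002
g in jig mm [-8.08  0.44] Fjig [-15.6   3.5]
```

{"op": "carry_out", "data": {"moves": [[0,0,-0.001,0,0.02],[0,0,-0.001,0,0.02],[0,0,-0.001,0,0.02],[0,0,-0.001,0,0.02],[0,0,-0.001,0,0.02],[0,0,-0.001,0,0.02],[0,0,-0.001,0,0.02],[0,0,-0.001,0,0.02]]}}

```text
clock: 15.45
tcp_pos: [0.5687, -0.19, 0.2043]
orientation: [0.29, -3.122, -0.001]
contact_force: [-8.8, 0.2, 6.5]
grip_width: 0.0231
gripper_force: 69.2
```

Run:
```python
from jig import *
js(2.5,0,49); print(r.get_obs()['moment'])
snap('scene','s4',(270,140,400,230),5)
```

```text
t 15.45 g [ 0.5677 -0.19    0.0493] yaw 1.756 tilt [0.006 0.002] F [-8.8  0.2  6.5] w 0.0231 f 69.2 j [ 0.22  0.61 -0.    1.88  0.    0.66  1.97]
shift [-0.0092 -0.0004  0.0002]
roll -0.001
g in jig mm [-6.72  0.41] Fjig [-8.6  1.8]
[-0.00518262  1.81263923 -0.02808016]
```

View pics/s4.png

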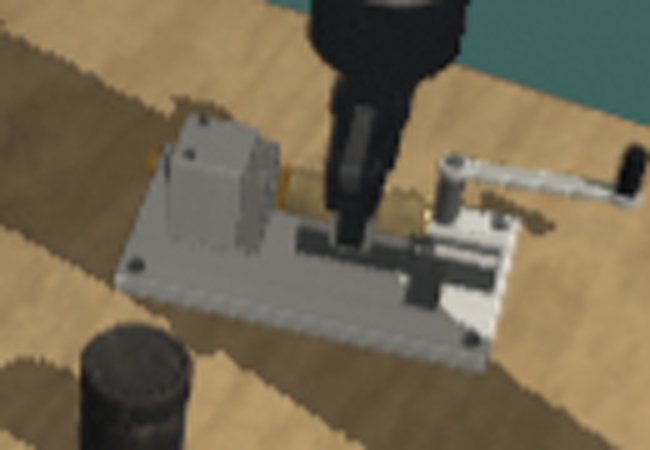

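The tube lies in the cradle with its end on the brass plunger head at (285,185), and the hasp is open. I continue the slide.

{"op": "carry_out", "data": {"moves": [[-0.002,0,-0.0005,0,0.02],[-0.004,0,-0.0005,0,0.02],[-0.005,0,-0.0005,0,0.02],[-0.006,0,-0.0005,0,0.02],[-0.007,0,-0.0005,0,0.02],[-0.008,0,-0.0005,0,0.02],[-0.008,0,-0.0005,0,0.02],[-0.008,0,-0.0005,0,0.02]]}}

```text
clock: 16.3
tcp_pos: [0.5753, -0.1889, 0.2043]
orientation: [0.288, -3.118, -0.002]
contact_force: [-12.5, -1.0, 8.1]
grip_width: 0.0227
gripper_force: 69.4
```

Run:
```python
from jig import *
js(2.5,0,49); print(r.get_obs()['moment'])
```

```text
t 16.30 g [ 0.5737 -0.1888  0.0493] yaw 1.755 tilt [0.01  0.002] F [-12.5  -1.    8.1] w 0.0227 f 69.4 j [ 0.21  0.61 -0.    1.86  0.    0.67  1.97]
shift [-0.0031 -0.0004  0.0002]
roll -0.002
g in jig mm [-0.62  0.44] Fjig [-12.4   1.3]
[-0.1330885   2.55094098  0.00941954]
```

{"op": "carry_out", "data": {"moves": [[-0.001,0,-0.0003,0,0.02],[-0.002,0,-0.0003,0,0.02],[-0.003,0,-0.0003,0,0.02],[-0.003,0,-0.0003,0,0.02],[-0.004,0,-0.0003,0,0.02],[-0.004,0,-0.0003,0,0.02],[-0.004,0,-0.0003,0,0.02],[-0.004,0,-0.0003,0,0.02]]}}

```text
clock: 17.1
tcp_pos: [0.5788, -0.1883, 0.2042]
orientation: [0.288, -3.117, -0.002]
contact_force: [-12.9, -1.2, 6.1]
grip_width: 0.0231
gripper_force: 69.4
```

Run:
```python
from jig import *
js(2.5,0,49); print(r.get_obs()['moment'])
```

```text
t 17.10 g [ 0.577  -0.1882  0.0492] yaw 1.755 tilt [0.011 0.003] F [-12.9  -1.2   6.1] w 0.0231 f 69.4 j [ 0.21  0.62 -0.    1.85  0.    0.68  1.96]
shift [ 0.0003 -0.0004  0.0003]
roll -0.002
g in jig mm [2.76 0.41] Fjig [-12.9   1.2]
[-0.14309638  2.63640713  0.02237862]
```

{"op": "carry_out", "data": {"moves": [[-0.001,0,0,0,0.02],[-0.001,0,0,0,0.02],[-0.001,0,0,0,0.02],[-0.001,0,0,0,0.02],[-0.002,0,0,0,0.02],[-0.002,0,0,0,0.02],[-0.002,0,0,0,0.02],[-0.002,0,0,0,0.02]]}}

```text
clock: 17.9
tcp_pos: [0.5797, -0.1882, 0.2042]
orientation: [0.287, -3.114, -0.003]
contact_force: [-17.6, -1.3, 10.1]
grip_width: 0.0229
gripper_force: 70.0
```

Run:
```python
from jig import *
js(2.5,0,49); print(r.get_obs()['moment'])
```

```text
t 17.90 g [ 0.5774 -0.1881  0.0492] yaw 1.755 tilt [0.014 0.003] F [-17.6  -1.3  10.1] w 0.0229 f 70.0 j [ 0.21  0.62 -0.    1.85  0.    0.68  1.96]
shift [ 0.0007 -0.0005  0.0002]
roll -0.002
g in jig mm [3.22 0.47] Fjig [-17.5   2. ]
[-0.19078707  3.5671419  -0.01174406]
```

{"op": "carry_out", "data": {"moves": [[0,0,0,0,0.02],[-0.001,0,0,0,0.02],[-0.001,0,0,0,0.02],[-0.002,0,0,0,0.02],[-0.002,0,0,0,0.02],[-0.003,0,0,0,0.02],[-0.003,0,0,0,0.02],[-0.003,0,0,0,0.02]], "force": 90}}

```text
clock: 18.7
tcp_pos: [0.5806, -0.1881, 0.2042]
orientation: [0.285, -3.109, -0.004]
contact_force: [-25.8, -0.9, 20.0]
grip_width: 0.0224
gripper_force: 88.3
```

Run:
```python
from jig import *
js(2.5,0,49); print(r.get_obs()['moment'])
c=r.calibration('wrist'); np.save('pics/w5c.npy',c,allow_pickle=True)
for p in [(-35,-12.5,47.8),(-35,12.5,47.8),(40,0,47.8),(-35,0,60.3)]: print(w2pix(c,np.r_[Mj@[p[0]/1e3,p[1]/1e3]+[tx,ty],p[2]/1e3])*1.42)
snap('wrist','w5',scale=1.42); snap('top','t5',(325,180,405,300),5)
a=cv2.imread('pics/w5.png')[:, :]; b=cv2.imread('pics/t5.png')
b=cv2.resize(b,(280,420)); a=cv2.resize(a,(510,383)); m=np.zeros((420,790,3),np.uint8); m[:383,:510]=a; m[:,510:]=b; cv2.imwrite('pics/m5.png',m)
```

```text
t 18.70 g [ 0.5775 -0.188   0.0492] yaw 1.754 tilt [0.02  0.004] F [-25.8  -0.9  20. ] w 0.0224 f 88.3 j [0.21 0.62 0.   1.85 0.   0.69 1.96]
shift [ 0.0008 -0.0005  0.0002]
roll -0.003
g in jig mm [3.31 0.48] Fjig [-25.5   3.9]
[-0.10966995  5.20349523  0.04643934]
[352.42594348 289.43691108]
[432.03142745 289.13024661]
[392.7868736  487.90153118]
[392.45206852 300.51713492]
```

View pics/m5.png

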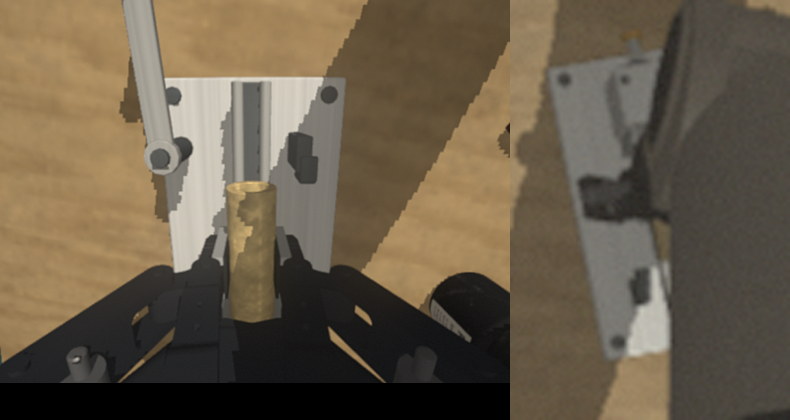

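{"op": "carry_out", "data": {"moves": [[0,0,-0.0005,0,0.02],[0,0,-0.0005,0,0.02],[0,0,-0.0005,0,0.02],[0,0,-0.0005,0,0.02],[0,0,-0.0005,0,0.02],[0,0,-0.0005,0,0.02],[0,0,-0.0005,0,0.02],[0,0,-0.0005,0,0.02]]}}

```text
clock: 19.6
tcp_pos: [0.5806, -0.1882, 0.2042]
orientation: [0.285, -3.109, -0.004]
contact_force: [-25.0, -1.3, 16.3]
grip_width: 0.0226
gripper_force: 87.8
```

Run:
```python
from jig import *
js(2.5,0,49); print(r.get_obs()['moment'], r.get_obs()['qvel'].round(4))
```

```text
t 19.60 g [ 0.5775 -0.1881  0.0492] yaw 1.754 tilt [0.02  0.004] F [-25.   -1.3  16.3] w 0.0226 f 87.8 j [0.21 0.62 0.   1.85 0.   0.69 1.96]
shift [ 0.0008 -0.0005  0.0002]
roll -0.003
g in jig mm [3.29 0.45] Fjig [-24.8   3.4]
[-0.2429864   4.91056802  0.06802422] [0.0005 0.0007 0.0008 0.0018 0.002  0.0018 0.0001]
```

Steady, with 25 N along the lane and no further movement.

```bash
python3 -c "
from bench import r
print(r.hand_in())"
```

```text
the job is handed in; nothing more can be done
None
```

I handed the job in at 19.6 s: the hasp is open at its end stop, and the brass tube lies in the cradle, still gripped and pressed along the lane at about 25 N. The stop contact is inferred: extra push raised the force without moving the tube, and its end was where expected, but I couldn't see the two shoulders separately.

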